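Sweep stray components into a clamshell case and shut it

ROBOT

A 6-joint arm with a two-finger parallel gripper is mounted at the origin on the work surface. World frame = base frame: x ahead of the robot, y to its left, z up, the work surface at z = 0. Lengths are in mm, angles in rad, forces in N, time in s.
With the tool pointing down it reaches from about 350 to 925 mm from the base axis. Payload 6.4 kg.
Tool frame: the origin (TCP) lies midway between the tips of the shut fingers; the grasp point (between the pads) lies behind it (tcp_to_grasp is the z of the grasp point in the tool frame, in mm); z points along the fingers, y is the line along which they close (so a half turn about z gives the same grasp; the last joint's range is limited). The gripper opens to 94 mm and grips with 3 to 60 N. Pads are 16 mm wide; open, the fingers measure 119 mm over their backs; the gripper's body (75 mm by 177 mm) begins 78 mm behind the grasp point.
Start: joints at [1.106, 0.245, 1.558, -0, 1.339, -0.174], TCP at [186.364, 622.722, 205.455] pointing down, gripper open.
Joint ranges: [-3.13, 3.13], [-1.02, 2.26], [0.13, 2.54], [-0.95, 4.09], [0.21, 2.88], [-2.74, 2.74]. Speed limits (rad/s): [2.57, 2.57, 3.14, 3.14, 3.14, 3.14].

INTERFACE

Orientations are given as a rotation vector (axis times angle).
In Python, from bench import read_state, read_camera, camera_model, finish_job, tcp_to_grasp gives the robot as it stands.
- The arm moves only by the tool jog_arm, never from a script. Its argument "plan" is a list of rows, each a list of 6 numbers: the shift along the world's x, y, z in m, then the turn, a rotation vector about the world's x, y, z in rad. In form: [[tx, ty, tz, wx, wy, wz], ...]. A call has 1 to 5 rows; each row shifts and turns the commanded pose from where the row before left it; what a row does not reach is not made up. A row lasts 1/8 s, in which the tool goes at most 62.5 mm and 10.7 degrees, less where a joint would pass 70% of its speed; a pose out of reach is approached as far as the arm can. A call is refused whole if a number of a shift passes 0.0625 or a number of a turn 0.188, either way. A call with a gripper value outside its range is refused whole. "gripper" is the finger opening in m, from 0 to 0.094, set as the call begins (left out, the last holds). The fingers move at their own pace and stop on an object; the grip force is fixed at half the most. Time passes only in rows, so rows that do not move let the fingers close. It gives the time, the measured TCP pose, the force, the opening and the grip force at its end, in the units of the state.
- read_state(): the state, without advancing time (a new reading comes with each control period).
- read_camera(name): name is "side" or "top" or "wrist"; returns (picture, depth): 384x512x3 uint8, blue, green, red; 384x512 float32, mm along the optical axis (not along the pixel's ray), 0 where there is no reading.
- camera_model(name): a dict with "fovy" (degrees; the focal length in pixels is half the picture's height over the tangent of half this angle, whatever the lens; pixels are square), "cx", "cy" (the principal point, pixels), "position" and "rotation" of the camera in the world. Camera axes: x right, y up, looking along -z (the intrinsics and any distortion apply to the point x, -y, -z); pixel columns grow to the right and rows downward; lengths in mm; the calibration is good to about 2 mm. A picture is of the moment at which its call begins: read the wrist's pose just before it. camera_model takes no time and is no camera call; for the wrist camera it gives the pose at the moment of the call.
- finish_job(): hands the job in; it is judged then, once.
The state is a dict: "clock": time; "qpos": joint angles; "joint_velocities": joint speeds; "effort": joint torques, N m; "position": TCP position; "ee_rot": TCP orientation; "wrist_force": force on the tool from outside, world axes, zero at the start; "torque": the same for the moment, N m; "width": finger opening in mm; "gripper_force": force on a finger pad.
Only numpy, scipy, OpenCV 4.12 (cv2) and the standard library are available. Lean on these libraries where they do the work, as an engineer would, in place of code of your own. Each camera call takes 0.05 s, during which the arm holds its last target. There are 200 camera calls.

TASK

Pick up the sweeper and use it to push the three stray components - the finned heat sink, the terminal block and the transformer - through the open mouth of the clamshell case until they are fully inside; do not touch the components with the gripper or arm. Then stand the sweeper back upright on the middle of its pad and let go, and only then swing the case's upper half over and press it fully shut, edge to edge with the lower half. Leave the round metal tin and the circuit board on its stand where they are.

Things in the scene. Friction and masses are not known exactly. Their poses are not given: they have to be found in the camera images.
- case: Lower half of a grey plastic clamshell case, fixed: a scoop 216 mm (its x) by 160 mm (its y) outside, floor 3 mm thick, 8 mm walls on both x sides and at the back (+y, inner face at y = +72 mm), rim 45 mm above the bench. Its -y side is open: the mouth. Origin on the bench under the centre of the floor, z up.
- mouth (a point): Middle of the mouth's sill (case x = 0, y = -80 mm, z = 3 mm). The opening is 200 mm wide along the case's x and the same 200 mm continue inside. In front of it a shallow ramp rises from the bench (case y = -110 mm) to the floor. When shut, the upper half's front wall stands at case y = -80 to -74 mm, so the pieces must lie wholly beyond it.
- lid (a joint): Hinge of the case's upper half, rad: 0 fully shut, about 2 to 2.3 at the start (open, leaning back over the case's +y side). The stiff hinge stays where it is left. The upper half is a grey shell 216 mm wide, 160 mm deep; its outer face is 22 mm from the hinge line (67 mm above the bench when shut); a 60 mm deep front wall at its free edge closes the mouth.
- lid_hinge (a point): Middle of the hinge line, on the case at its y = +80 mm, 45 mm above the bench; the hinge line runs along the case's x.
- lid_edge (a point): Middle of the free edge of the upper half, on its outer (top) face, 160 mm from the hinge line and 22 mm outside it; when shut it lies above the mouth, 67 mm above the bench.
- sweeper: Hand sweeper standing upright: black block 110 mm long (its x), 36 mm thick (its y), 36 mm high, with a wooden grip on top 100 mm long, 26 mm thick (y), from 36 to 92 mm high. Origin at the centre of its underside, z up. Mass about 0.2 kg. Its long flat faces push.
- pad: Flat black rubber pad 180 mm (its x) by 100 mm (its y), 8 mm thick, fixed; the sweeper stands on it at the start. Origin at the centre of its underside, on the bench.
- heatsink: Aluminium heat sink with five upright fins along its x, 64 x 44 mm, 28 mm high, loose on the bench. Origin at the centre of its underside.
- terminal: Black stepped terminal block with a row of five screws, 72 mm (its x) x 28 mm, 28 mm high, loose on the bench. Origin at the centre of its underside.
- transformer: Small transformer: dark steel core 60 x 22 mm and 40 mm high with a copper winding 46 mm across (its y). Loose on the bench. Origin at the centre of its underside.
- tin: Round lidded metal tin, 62 mm in diameter, 36 mm high, standing among the components; to be left alone. Origin at the centre of its underside.
- board: Circuit board on four short posts over an aluminium plate, 100 mm (its x) x 190 mm (its y), about 50 mm high, beyond the work area (larger x); to be left alone. Origin at the centre of its underside.
There are look-alikes about, which are no part of the job. Leave any brown or purple look-alike of the transformer alone. Leave any purple look-alike of the sweeper alone.

How it is judged:
By the outcome, as a careful person would: the job done as asked, in the order asked, and still so for the second after the job is handed in, with the robot touching nothing.
It also fails if it takes over 72 s, if anything falls off the work surface, if the arm or the gripper's body presses on something with over 40 N, if the wrist force passes 120 N, or if a joint passes its speed limit or range.

## Working session

There is one attempt and no reset: what is moved stays moved. The work goes in short steps, Python scripts to look and compute and a tool call to move; the robot and the scene stay as the last step left them, time stands still between calls to the robot, and variables do not carry over. Pictures are saved under pics/ and viewed, at most 10 in all, crops included, and the job is handed in when it is done.

Besides the shell and the picture viewer there is one more tool, called by a JSON object that holds its "op" and its "data". jog_arm: Moves the arm, as the interface text tells. Its arguments: {"type":"object","properties":{"plan":{"type":"array"},"gripper":{"type":"number"}},"required":["plan"]}

```bash
mkdir -p pics; ls
cat > h.py <<'E'
import numpy as np, cv2
from bench import *
def cam(n):
    m=camera_model(n); im,d=read_camera(n); return m,im,d
def cloud(m,d):
    H,W=d.shape; f=H/2/np.tan(np.radians(m['fovy'])/2)
    u,v=np.meshgrid(np.arange(W),np.arange(H))
    dist=m.get('distortion')
    p=np.stack([(u-m['cx'])/f*d,-(v-m['cy'])/f*d,-d],-1)
    return p@np.array(m['rotation']).T+np.array(m['position'])
E
python3 - <<'E'
from h import *
for n in ['top','side']:
    m,im,d=cam(n); print(n,m); np.savez(''+n,im=im,d=d); cv2.imwrite(f'pics/{n}0.png',im)
print(tcp_to_grasp, read_state())
E
```

```text
pics
top {'fovy': 49.07532354323086, 'cx': 265.3922734417578, 'cy': 189.05546232606642, 'position': array([ 396.34728526, -128.11115423, 1265.4503141 ]), 'rotation': array([ 0.06784894, -0.0940076 , -1.55441724])}
side {'fovy': 52.89176281347376, 'cx': 259.37983971712436, 'cy': 191.3546637720906, 'position': array([336.01714095, 499.66037912, 677.673266  ]), 'rotation': array([ 0.17909012, -1.18332987, -2.628042  ])}
-18.8 {'clock': 0.1, 'qpos': array([ 1.10587818e+00,  2.45696786e-01,  1.55885861e+00, -3.55177599e-05,
        1.33870283e+00, -1.74088772e-01]), 'joint_velocities': array([-0.00040997, -0.00187799, -0.00185709,  0.00210092,  0.00148713,
        0.00082351]), 'effort': array([ 4.46313588e-04, -4.16912556e+01, -3.15525770e+01,  6.86888024e-02,
        3.09591566e-02, -6.58378985e-05]), 'position': array([186.14178915, 622.22577324, 204.50391166]), 'ee_rot': array([-4.55141482e-01, -3.10795169e+00,  2.50053334e-03]), 'wrist_force': array([-0.96168244, -0.24653253,  0.53111675]), 'torque': array([ 0.03269133, -0.07065531, -0.0059215 ]), 'gripper_force': 0.0, 'width': 93.96289358179598}
```

View pics/top0.png

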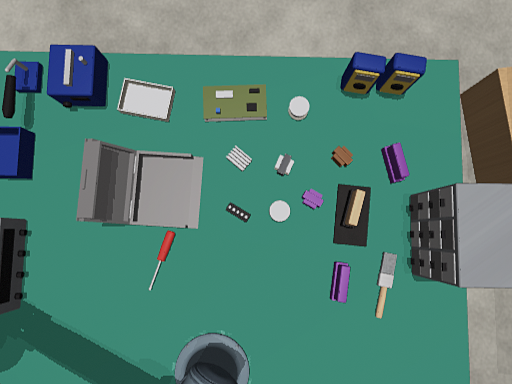

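View pics/side0.png

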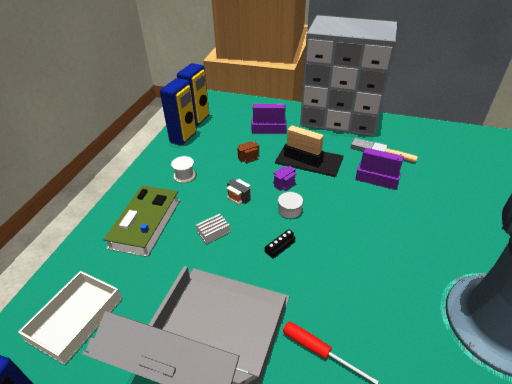

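The top view shows the case at (140,188) with its mouth to the right (edge near x=203). The heat sink is at (238,158), the transformer at (284,164), the terminal at (238,212), the tin at (280,211), the sweeper and pad at (353,210), and the board at (235,103). The purple and brown look-alikes and the second white tin at (299,107) stay where they are.

```bash
sed -i "s/np.array(m\['rotation'\]).T/cv2.Rodrigues(np.array(m['rotation'],float))[0].T/" h.py
python3 - <<'E'
from h import *
from scipy import ndimage
for n in ['top','side']:
    z=np.load(n+'.npz'); P=cloud(camera_model(n),z['d'])
    ok=z['d']>0
    b=ok&(P[...,0]>250)&(P[...,0]<850)&(P[...,1]>-600)&(P[...,1]<520)
    print(n,'bench z',np.median(P[...,2][b&(abs(P[...,2])<12)]))
    lab,k=ndimage.label(b&(P[...,2]>(6 if n=='top' else 9)))
    for i in range(1,k+1):
        s=lab==i
        if s.sum()<60: continue
        q=P[s]; top=q[q[:,2]>np.percentile(q[:,2],95)-8]
        r=cv2.minAreaRect(q[:,:2].astype(np.float32)); t=cv2.minAreaRect(top[:,:2].astype(np.float32))
        c=ndimage.center_of_mass(s)
        print(np.round(c[::-1]),'n',s.sum(),'zmax',round(np.percentile(q[:,2],98)),'rect',np.round(np.array(r[0])),np.round(np.array(r[1])),round(r[2],1),'| top',np.round(np.array(t[0])),np.round(np.array(t[1])),round(t[2],1))
E
```

```text
top bench z 1.5461311425663098
[362.  78.] n 945 zmax 183 rect [ 835. -418.] [31. 93.] 0.0 | top [ 839. -420.] [22. 90.] 0.0
[400.  79.] n 983 zmax 184 rect [ 835. -528.] [91. 31.] 89.4 | top [ 842. -527.] [89. 21.] 84.6
[76. 87.] n 2073 zmax 131 rect [804. 408.] [132.  92.] 89.9 | top [823. 409.] [18. 54.] 90.0
[146. 100.] n 660 zmax 39 rect [791. 222.] [167. 102.] 79.9 | top [791. 217.] [152. 101.] 80.0
[234. 102.] n 2099 zmax 46 rect [787. -48.] [104. 197.] 1.6 | top [786. -51.] [100. 189.] 3.0
[299. 107.] n 349 zmax 52 rect [ 773. -244.] [58. 60.] 78.5 | top [ 772. -244.] [58. 59.] 52.8
[114. 184.] n 5175 zmax 203 rect [538. 242.] [337. 247.] 86.7 | top [526. 298.] [ 36. 198.] 87.2
[395. 163.] n 753 zmax 97 rect [ 615. -542.] [118.  69.] 16.6 | top [ 607. -529.] [100.  28.] 15.0
[239. 159.] n 304 zmax 33 rect [617. -64.] [69. 46.] 50.7 | top [616. -67.] [64. 44.] 50.5
[342. 156.] n 317 zmax 46 rect [ 627. -375.] [62. 55.] 18.4 | top [ 628. -375.] [59. 48.] 45.6
[284. 165.] n 285 zmax 46 rect [ 599. -201.] [47. 61.] 67.5 | top [ 599. -202.] [45. 60.] 67.5
[438. 235.] n 4928 zmax 3
[... 1601 characters left out ...]
62.] 60.0 | top [ 600. -199.] [47. 61.] 62.3
[141. 217.] n 2498 zmax 44 rect [790. -49.] [103. 194.] 3.0 | top [787. -47.] [ 98. 188.] 3.4
[290. 204.] n 499 zmax 38 rect [ 462. -186.] [59. 62.] 12.4 | top [ 462. -186.] [59. 62.] 12.4
[213. 227.] n 548 zmax 30 rect [618. -64.] [65. 47.] 51.8 | top [618. -64.] [64. 47.] 51.2
[280. 242.] n 389 zmax 30 rect [456. -63.] [73. 26.] 57.0 | top [458. -64.] [73. 19.] 58.7
[152. 341.] n 10578 zmax 202 rect [631. 203.] [259. 432.] 87.1 | top [527. 295.] [ 24. 199.] 87.7
[314. 344.] n 876 zmax 27 rect [324. 155.] [ 26. 156.] 72.3 | top [324. 156.] [ 24. 155.] 72.1
[ 11. 373.] n 574 zmax 111 rect [778. 357.] [17. 38.] 35.0 | top [780. 355.] [14. 33.] 40.7
```

Run:
```python
from h import *
from scipy.optimize import minimize
Q=[]
for n in ['top','side']:
    z=np.load(n+'.npz'); P=cloud(camera_model(n),z['d']); dz=1.5 if n=='top' else .6
    P=P.reshape(-1,3)[z['d'].ravel()>0]; P[:,2]-=dz
    r=(P[:,0]>380)&(P[:,0]<720)&(P[:,1]>-40)&(P[:,1]<330)
    q=P[r]; rim=q[(abs(q[:,2]-45)<5)&(q[:,1]<205)]; fl=q[(abs(q[:,2]-3)<3)]
    print(n,len(rim),rim.min(0),rim.max(0))
    c=np.radians(-2.8); ax=np.array([np.cos(c),np.sin(c)]); ay=np.array([-ax[1],ax[0]])
    u,v=rim[:,:2]@ax,rim[:,:2]@ay
    for name,a in(('u',u),('v',v)):
        print(name,np.percentile(a,[.5,2,50,98,99.5]).round(1)); h,e=np.histogram(a,bins=np.arange(a.min(),a.max()+4,4)); print(list(zip(e[:-1].round().astype(int),h)))
    for s in(0,1):  # side rails fit
        g=rim[(u<np.median(u)) if s==0 else (u>=np.median(u))]
        k=np.polyfit(g[:,1],g[:,0],1); print('rail',s,len(g),np.degrees(np.arctan(k[0])),np.polyval(k,100), g[:,1].min(),g[:,1].max())
    lid=q[q[:,2]>60]; print('lid zmax',lid[:,2].max(),lid[lid[:,2]>lid[:,2].max()-6].mean(0))
```

```text
top 243 [408.98817371  71.95532544  40.00457236] [627.54646112 204.90791971  49.87472144]
u [402.9 403.2 610.6 618.5 618.8]
[(np.int64(403), np.int64(60)), (np.int64(407), np.int64(56)), (np.int64(411), np.int64(0)), (np.int64(415), np.int64(0)), (np.int64(419), np.int64(0)), (np.int64(423), np.int64(0)), (np.int64(427), np.int64(0)), (np.int64(431), np.int64(0)), (np.int64(435), np.int64(0)), (np.int64(439), np.int64(0)), (np.int64(443), np.int64(0)), (np.int64(447), np.int64(0)), (np.int64(451), np.int64(0)), (np.int64(455), np.int64(0)), (np.int64(459), np.int64(0)), (np.int64(463), np.int64(0)), (np.int64(467), np.int64(0)), (np.int64(471), np.int64(0)), (np.int64(475), np.int64(0)), (np.int64(479), np.int64(0)), (np.int64(483), np.int64(0)), (np.int64(487), np.int64(0)), (np.int64(491), np.int64(0)), (np.int64(495), np.int64(0)), (np.int64(499), np.int64(0)), (np.int64(503), np.int64(0)), (np.int64(507), np.int64(0)), (np.int64(511), np.int64(0)), (np.int64(515), np.int64(0)), (np.int64(519), np.int64(0)), (np.int64(523), np.int64(0)), (np.int64(527), np.int64(0)), (np.int64(531
[... 4355 characters left out ...]
np.int64(176), np.int64(23)), (np.int64(180), np.int64(20)), (np.int64(184), np.int64(21)), (np.int64(188), np.int64(24)), (np.int64(192), np.int64(16)), (np.int64(196), np.int64(23)), (np.int64(200), np.int64(22)), (np.int64(204), np.int64(20)), (np.int64(208), np.int64(22)), (np.int64(212), np.int64(23)), (np.int64(216), np.int64(23)), (np.int64(220), np.int64(23)), (np.int64(224), np.int64(15)), (np.int64(228), np.int64(12)), (np.int64(232), np.int64(9))]
rail 0 310 6.608456755761442 414.46663834835726 84.56651656510661 204.66271631087886
rail 1 310 2.768570074272252 621.4955854257621 74.06864037572228 204.78053872042335
lid zmax 204.55393092324485 [522.60716746 289.3941443  200.61365942]
```

Run:
```python
import cv2,numpy as np
a=np.load('top.npz')['im'][120:240,60:300]
cv2.imwrite('pics/crop.png',cv2.resize(a,(800,400),interpolation=2))
```

```text
(no output)
```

View pics/crop.png

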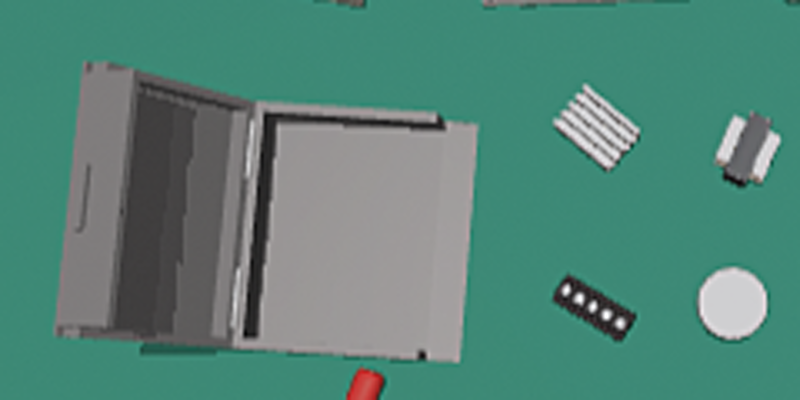

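{"op": "jog_arm", "data": {"plan": [[0.05, -0.06, 0.0, 0, 0, 0], [0.05, -0.06, 0.0, 0, 0, 0], [0.05, -0.0625, 0, 0, 0, 0], [0.05, -0.0625, 0, 0, 0, 0], [0.04, -0.0625, 0, 0, 0, 0]]}}

```text
clock: 0.72
position: [379.0, 374.6, 205.2]
ee_rot: [-0.455, -3.108, 0.0]
wrist_force: [0.9, 0.2, 0.8]
width: 93.9
gripper_force: 0.0
```

The crop shows the mouth edge and ramp at crop x of about 440–475, with the heat sink at (597,128), the transformer at (748,148) and the terminal at (595,307), as measured. I get a case centre of about (520,159) and a yaw of −2.8°. Next I move above the sweeper.

{"op": "jog_arm", "data": {"plan": [[0.0, -0.01, 0.06, 0, 0, 0.026], [0.005, -0.06, 0, 0, 0, 0], [0.007, -0.06, 0, 0, 0, 0], [0.007, -0.06, 0, 0, 0, 0], [0.007, -0.06, 0, 0, 0, 0]]}}

```text
clock: 1.35
position: [403.8, 124.7, 265.2]
ee_rot: [0.414, 3.114, -0.0]
wrist_force: [0.8, -0.6, -0.2]
width: 94.3
gripper_force: 0.0
```

{"op": "jog_arm", "data": {"plan": [[0.007, -0.06, 0, 0, 0, 0], [0.007, -0.06, 0, 0, 0, 0], [0.007, -0.06, 0, 0, 0, 0], [0.007, -0.06, 0, 0, 0, 0], [0.007, -0.06, 0, 0, 0, 0]]}}

```text
clock: 1.98
position: [438.8, -175.5, 265.3]
ee_rot: [0.416, 3.114, 0.0]
wrist_force: [0.5, 0.9, 0.0]
width: 93.9
gripper_force: 0.0
```

{"op": "jog_arm", "data": {"plan": [[0.007, -0.06, 0, 0, 0, 0], [0.007, -0.06, -0.01, 0, 0, 0], [0.007, -0.06, -0.01, 0, 0, 0], [0.007, -0.04, -0.03, 0, 0, 0], [0, 0, 0, 0, 0, 0]]}}

```text
clock: 2.6
position: [465.5, -394.1, 211.2]
ee_rot: [-0.418, -3.108, -0.008]
wrist_force: [-0.8, 0.9, -0.0]
width: 94.0
gripper_force: 0.0
```

{"op": "jog_arm", "data": {"plan": [[0.004, -0.005, -0.05, 0, 0, 0], [0, 0, -0.05, 0, 0, 0], [0, 0, -0.04, 0, 0, 0], [0, 0, -0.017, 0, 0, 0], [0, 0, 0, 0, 0, 0]]}}

```text
clock: 3.22
position: [471.2, -397.8, 58.5]
ee_rot: [-0.414, -3.114, -0.001]
wrist_force: [-0.1, 0.1, 0.8]
width: 94.0
gripper_force: 0.0
```

{"op": "jog_arm", "data": {"plan": [[0, 0, 0, 0, 0, 0], [0, 0, 0, 0, 0, 0], [0, 0, 0, 0, 0, 0], [0, 0, 0, 0, 0, 0], [0, 0, 0, 0, 0, 0]], "gripper": 0.0}}

```text
clock: 3.85
position: [471.2, -398.6, 58.5]
ee_rot: [0.415, 3.114, -0.0]
wrist_force: [-0.5, 0.5, -1.0]
width: 47.8
gripper_force: 0.0
```

{"op": "jog_arm", "data": {"plan": [[0, 0, 0, 0, 0, 0], [0, 0, 0, 0, 0, 0], [0, 0, 0, 0, 0, 0], [0, 0, 0, 0, 0, 0], [0, 0, 0, 0, 0, 0]]}}

```text
clock: 4.47
position: [471.1, -398.5, 58.3]
ee_rot: [-0.415, -3.114, -0.0]
wrist_force: [-0.1, -0.7, -1.6]
width: 26.0
gripper_force: 30.0
```

{"op": "jog_arm", "data": {"plan": [[0, 0, 0.03, 0, 0, 0], [0, 0, 0.05, 0, 0, 0], [0, 0, 0.03, 0, 0, 0], [0, 0, 0, 0, 0, 0]]}}

```text
clock: 4.97
position: [472.3, -399.8, 171.2]
ee_rot: [0.414, 3.11, -0.006]
wrist_force: [-0.4, -0.5, -2.1]
width: 25.6
gripper_force: 30.0
```

{"op": "jog_arm", "data": {"plan": [[0.03, 0.048, 0, 0, 0, 0.148], [0.03, 0.048, 0, 0, 0, 0.148], [0.03, 0.048, 0, 0, 0, 0.148], [0.03, 0.048, 0, 0, 0, 0.148], [0.03, 0.048, 0, 0, 0, 0.148]]}}

```text
clock: 5.6
position: [620.6, -156.3, 165.4]
ee_rot: [0.746, -3.048, -0.004]
wrist_force: [0.7, 0.6, -2.7]
width: 25.7
gripper_force: 30.0
```

{"op": "jog_arm", "data": {"plan": [[0.027, 0.048, 0, 0, 0, 0], [0, 0, 0, 0, 0, 0]]}}

```text
clock: 5.85
position: [647.9, -106.7, 165.3]
ee_rot: [0.746, -3.048, -0.004]
wrist_force: [-0.4, -0.6, -2.8]
width: 25.9
gripper_force: 30.0
```

Run:
```python
from h import *
for n in ['top','side']:
    m,im,d=cam(n); P=cloud(m,d); dz=1.5 if n=='top' else .6
    s=(d>0)&(abs(P[...,2]-dz-8)<4)&(im.max(-1)<60)&(P[...,0]>330)&(P[...,0]<580)&(P[...,1]>-520)&(P[...,1]<-300)
    print(n,s.sum(),cv2.minAreaRect(P[s][:,:2].astype(np.float32)))
    cv2.imwrite(f'pics/{n}1.png',im)
print(read_state()['position'],read_state()['ee_rot'],read_state()['qpos'])
```

```text
top 1712 ((465.00653076171875, -434.65826416015625), (150.5177459716797, 235.24708557128906), 85.04671478271484)
side 1248 ((454.2692565917969, -403.3487854003906), (101.1153335571289, 176.72032165527344), 84.83568572998047)
[ 647.01221888 -109.94104922  165.89821868] [ 7.40202677e-01 -3.04959701e+00 -2.75510375e-03] [-3.40557881e-01  2.96857497e-01  1.56949869e+00 -4.34312499e-04
  1.27908374e+00 -2.38746178e+00]
```

{"op": "jog_arm", "data": {"plan": [[0.002, -0.001, -0.045, 0, 0, 0], [0, 0, -0.04, 0, 0, 0], [0, 0, -0.02, 0, 0, 0], [0, 0, -0.005, 0, 0, 0], [0, 0, 0, 0, 0, 0]]}}

```text
clock: 6.58
position: [650.8, -112.3, 59.5]
ee_rot: [-0.738, 3.052, -0.002]
wrist_force: [-0.7, -0.0, -1.4]
width: 26.0
gripper_force: 30.0
```

Run:
```python
from h import *
m,im,d=cam('side'); P=cloud(m,d)
cv2.imwrite('pics/s2.png',cv2.resize(im[100:300,130:400],(800,592)))
print(read_state()['position'],read_state()['ee_rot'])
```

```text
[ 651.24774369 -112.22225508   60.17971992] [-7.38386004e-01  3.05119200e+00 -2.41413333e-03]
```

View pics/s2.png

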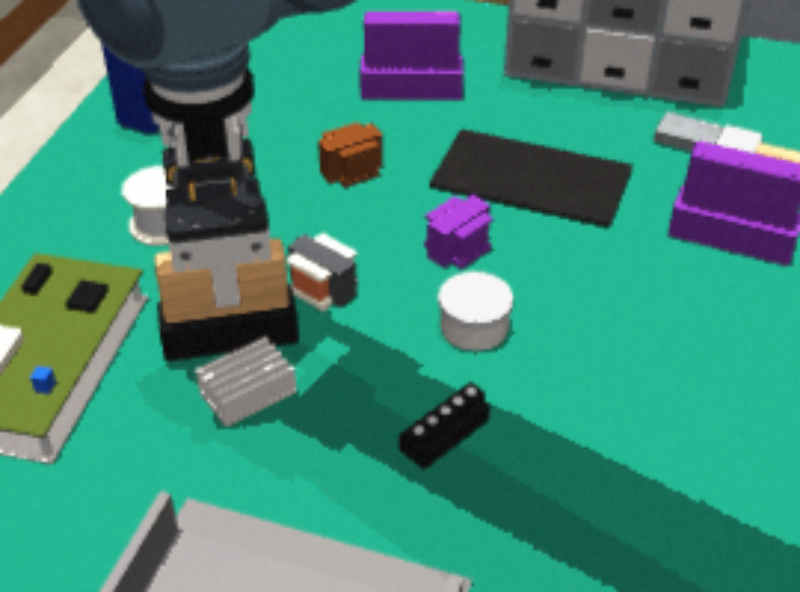

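The sweeper sits behind the heat sink at (228,310), clear of the transformer at (322,270). I push diagonally first, then straight in.

{"op": "jog_arm", "data": {"plan": [[-0.004, 0.008, -0.0035, 0, 0, 0], [-0.008, 0.016, 0, 0, 0, 0], [-0.008, 0.016, 0, 0, 0, 0], [-0.008, 0.016, 0, 0, 0, 0], [-0.008, 0.016, 0, 0, 0, 0]]}}

```text
clock: 7.25
position: [613.6, -38.2, 55.2]
ee_rot: [-0.74, 3.053, -0.0]
wrist_force: [0.3, -0.7, -2.3]
width: 25.8
gripper_force: 30.0
```

{"op": "jog_arm", "data": {"plan": [[-0.008, 0.016, 0, 0, 0, 0], [-0.006, 0.01, 0, 0, 0, 0], [0, 0, 0, 0, 0, 0], [0.0, -0.02, 0.0, 0, 0, 0], [0, -0.01, 0, 0, 0, 0]]}}

```text
clock: 7.88
position: [600.5, -45.7, 55.1]
ee_rot: [-0.737, 3.054, -0.001]
wrist_force: [1.7, 1.0, -2.0]
width: 26.1
gripper_force: 30.0
```

```bash
cat >> h.py <<'E'
def uv(x,y):
    c,s=.9988,.0488; return np.array([x*c-y*s, x*s+y*c])
def objs(n='side'):
    from scipy import ndimage
    m,im,d=cam(n); P=cloud(m,d); dz=1.5 if n=='top' else .6
    p=read_state()['position']
    U,V=uv(P[...,0],P[...,1])
    b=(d>0)&(U>400)&(U<720)&(V>-260)&(V<250)&(P[...,2]-dz>12)&(P[...,2]-dz<150)
    b&=~((V>95)&((U<414)|(U>607)))
    lab,k=ndimage.label(b)
    for i in range(1,k+1):
        s=lab==i
        if s.sum()<60: continue
        c=ndimage.center_of_mass(s)
        print(np.round(c[::-1]),s.sum(),'u %.0f..%.0f v %.0f..%.0f z %.0f'%(*np.percentile(U[s],[1,99]),*np.percentile(V[s],[1,99]),np.percentile(P[...,2][s],98)),'bgr',im[s].mean(0).round())
    print('tcp',p.round(1),'uv',uv(p[0],p[1]).round(1),read_state()['ee_rot'].round(3)); return im
E
python3 -c "
from h import *
objs()"
```

```text
[283. 179.] 253 u 488..539 v -259..-227 z 41 bgr [145.  47. 114.]
[239. 189.] 361 u 579..638 v -195..-144 z 42 bgr [125. 129. 136.]
[290. 203.] 471 u 442..498 v -193..-134 z 38 bgr [207. 209. 209.]
[215. 229.] 1299 u 549..646 v -40..27 z 97 bgr [54. 73. 90.]
[280. 242.] 364 u 434..484 v -72..-7 z 30 bgr [43. 43. 42.]
[214. 260.] 637 u 542..612 v 23..88 z 31 bgr [159. 163. 168.]
tcp [600.5 -46.6  55.1] uv [602.1 -17.2] [-7.350e-01  3.054e+00 -2.000e-03]
```

{"op": "jog_arm", "data": {"plan": [[-0.03, 0.001, 0, 0, 0, -0.175], [-0.0048, 0.0155, 0, 0, 0, 0], [-0.0048, 0.0155, 0, 0, 0, 0], [-0.0048, 0.0155, 0, 0, 0, 0], [-0.0048, 0.0155, 0, 0, 0, 0]]}}

```text
clock: 8.55
position: [551.1, 20.7, 55.1]
ee_rot: [-0.471, 3.105, -0.0]
wrist_force: [0.5, -0.8, -1.1]
width: 25.7
gripper_force: 30.0
```

```bash
python3 -c "
from h import *
objs()"
```

```text
[283. 179.] 256 u 488..539 v -260..-228 z 42 bgr [147.  48. 116.]
[245. 191.] 146 u 579..606 v -190..-148 z 42 bgr [103. 103. 102.]
[290. 203.] 473 u 441..499 v -192..-134 z 38 bgr [209. 210. 211.]
[280. 242.] 365 u 434..484 v -74..-7 z 31 bgr [55. 55. 54.]
[223. 265.] 1835 u 496..596 v 26..127 z 97 bgr [ 97. 110. 123.]
tcp [550.2  22.4  54.9] uv [548.4  49.2] [ 4.730e-01 -3.105e+00 -2.000e-03]
```

{"op": "jog_arm", "data": {"plan": [[0.0, 0.012, 0, 0, 0, -0.13], [0.0, 0.015, 0, 0, 0, -0.1], [0.0, 0.016, 0, 0, 0, 0], [0.0, 0.016, 0, 0, 0, 0], [0.0, 0.016, 0, 0, 0, 0]]}}

```text
clock: 9.22
position: [551.0, 95.5, 55.0]
ee_rot: [-0.112, 3.14, -0.0]
wrist_force: [0.9, 0.3, -2.2]
width: 25.4
gripper_force: 30.0
```

{"op": "jog_arm", "data": {"plan": [[0.0, 0.016, 0, 0, 0, 0], [0, 0.008, 0, 0, 0, 0], [0, 0, 0, 0, 0, 0], [0, -0.03, 0, 0, 0, 0], [0, -0.03, 0.02, 0, 0, 0]]}}

```text
clock: 9.85
position: [549.4, 57.7, 73.5]
ee_rot: [0.111, -3.136, -0.001]
wrist_force: [0.4, -0.4, -1.8]
width: 25.9
gripper_force: 30.0
```

```bash
python3 -c "
from h import *
objs()"
```

```text
[283. 179.] 251 u 488..538 v -259..-227 z 42 bgr [148.  49. 117.]
[247. 191.] 67 u 579..595 v -189..-152 z 42 bgr [98. 99. 95.]
[290. 203.] 471 u 441..498 v -192..-133 z 38 bgr [210. 211. 212.]
[280. 242.] 364 u 435..484 v -72..-6 z 30 bgr [56. 56. 55.]
[225. 266.] 1560 u 491..596 v 68..111 z 117 bgr [53. 72. 88.]
[192. 316.] 926 u 528..594 v 167..216 z 33 bgr [178. 182. 187.]
tcp [552.4  54.4  77.4] uv [549.1  81.3] [-0.107  3.137 -0.004]
```

{"op": "jog_arm", "data": {"plan": [[0, -0.015, 0.055, 0, 0, 0], [0.006, -0.045, 0.035, 0, 0, 0.07], [0.011, -0.055, 0, 0, 0, 0.074], [0.011, -0.055, 0, 0, 0, 0], [0.011, -0.055, 0, 0, 0, 0]]}}

```text
clock: 10.52
position: [590.1, -168.5, 165.0]
ee_rot: [-0.335, 3.123, -0.0]
wrist_force: [1.3, -0.4, -1.8]
width: 26.0
gripper_force: 30.0
```

{"op": "jog_arm", "data": {"plan": [[0.011, -0.055, 0, 0, 0, 0], [0.01, -0.036, 0, 0, 0, 0], [0, 0, 0, 0, 0, 0]]}}

```text
clock: 10.9
position: [610.9, -260.3, 164.5]
ee_rot: [-0.33, 3.124, -0.0]
wrist_force: [-0.6, 0.3, -2.5]
width: 26.4
gripper_force: 30.0
```

{"op": "jog_arm", "data": {"plan": [[0, 0, -0.05, 0, 0, 0], [0, 0, -0.04, 0, 0, 0], [0, 0, -0.019, 0, 0, 0], [0, 0, 0, 0, 0, 0]]}}

```text
clock: 11.4
position: [610.2, -256.5, 54.8]
ee_rot: [0.336, -3.121, -0.003]
wrist_force: [0.5, -0.2, -1.7]
width: 25.7
gripper_force: 30.0
```

{"op": "jog_arm", "data": {"plan": [[-0.0038, 0.0176, 0, 0, 0, 0], [-0.0038, 0.0176, 0, 0, 0, 0], [-0.0038, 0.0176, 0, 0, 0, 0], [-0.0038, 0.0176, 0, 0, 0, 0], [0, 0, 0, 0, 0, 0]]}}

```text
clock: 12.02
position: [595.2, -185.1, 55.8]
ee_rot: [0.339, -3.122, -0.002]
wrist_force: [0.9, -1.1, -1.5]
width: 26.0
gripper_force: 30.0
```

```bash
python3 -c "
from h import *
objs()"
```

```text
[238. 193.] 1607 u 550..650 v -175..-84 z 99 bgr [64. 82. 99.]
[283. 179.] 256 u 488..539 v -259..-228 z 42 bgr [142.  46. 112.]
[290. 203.] 474 u 441..498 v -191..-134 z 38 bgr [167. 169. 170.]
[280. 242.] 358 u 434..484 v -74..-7 z 30 bgr [45. 45. 45.]
[192. 316.] 926 u 528..593 v 167..216 z 33 bgr [176. 180. 185.]
tcp [ 595.4 -186.1   55.8] uv [ 603.8 -156.8] [ 3.380e-01 -3.123e+00 -1.000e-03]
```

{"op": "jog_arm", "data": {"plan": [[-0.0038, 0.0176, 0, 0, 0, 0], [-0.0038, 0.0176, 0, 0, 0, 0], [-0.0038, 0.0176, 0, 0, 0, 0], [-0.0038, 0.0176, 0, 0, 0, 0], [-0.0038, 0.0176, 0, 0, 0, 0]]}}

```text
clock: 12.7
position: [576.3, -97.8, 55.9]
ee_rot: [0.336, -3.123, -0.0]
wrist_force: [-0.1, -0.3, -1.0]
width: 25.8
gripper_force: 30.0
```

{"op": "jog_arm", "data": {"plan": [[-0.0038, 0.0176, 0, 0, 0, 0], [-0.0038, 0.0176, 0, 0, 0, 0], [-0.0038, 0.0176, 0, 0, 0, 0], [0, 0, 0, 0, 0, 0]]}}

```text
clock: 13.2
position: [564.8, -44.8, 55.7]
ee_rot: [0.338, -3.123, -0.001]
wrist_force: [0.8, -0.2, -2.2]
width: 26.1
gripper_force: 30.0
```

```bash
python3 -c "
from h import *
objs()"
```

```text
[283. 179.] 259 u 487..538 v -260..-228 z 42 bgr [145.  47. 114.]
[290. 203.] 473 u 441..498 v -192..-134 z 38 bgr [207. 209. 209.]
[233. 238.] 1755 u 510..612 v -37..48 z 98 bgr [ 68.  84. 101.]
[280. 242.] 357 u 435..484 v -73..-6 z 30 bgr [40. 40. 39.]
[192. 316.] 921 u 529..594 v 167..216 z 33 bgr [180. 183. 189.]
tcp [565.2 -45.7  55.9] uv [566.7 -18. ] [ 0.337 -3.123 -0.   ]
```

{"op": "jog_arm", "data": {"plan": [[-0.0014, 0.018, 0, 0, 0, -0.07], [-0.0014, 0.018, 0, 0, 0, -0.07], [-0.0014, 0.018, 0, 0, 0, -0.07], [-0.0014, 0.018, 0, 0, 0, 0], [-0.0014, 0.018, 0, 0, 0, 0]]}}

```text
clock: 13.88
position: [558.6, 44.1, 56.2]
ee_rot: [-0.007, 3.141, -0.001]
wrist_force: [0.6, -1.3, -0.8]
width: 26.0
gripper_force: 30.0
```

{"op": "jog_arm", "data": {"plan": [[-0.0014, 0.018, 0, 0, 0, 0], [-0.0014, 0.018, 0, 0, 0, 0], [0, 0.0, 0, 0, 0, 0], [0, -0.03, 0, 0, 0, 0], [0, -0.04, 0.02, 0, 0, 0]]}}

```text
clock: 14.5
position: [553.8, 9.7, 74.3]
ee_rot: [0.009, -3.137, -0.002]
wrist_force: [1.0, -1.1, -2.7]
width: 25.9
gripper_force: 30.0
```

```bash
python3 -c "
from h import *
objs()"
```

```text
[283. 179.] 250 u 488..538 v -260..-229 z 42 bgr [145.  47. 115.]
[290. 203.] 471 u 441..498 v -192..-133 z 38 bgr [209. 211. 211.]
[230. 246.] 1586 u 498..604 v 20..63 z 117 bgr [56. 75. 90.]
[280. 242.] 362 u 435..484 v -73..-6 z 30 bgr [53. 53. 52.]
[201. 311.] 1703 u 502..595 v 130..220 z 45 bgr [163. 166. 172.]
tcp [557.    4.8  78.4] uv [556.1  32. ] [-0.004  3.139 -0.005]
```

{"op": "jog_arm", "data": {"plan": [[-0.005, -0.015, 0.055, 0, 0, -0.05], [-0.02, -0.03, 0.03, 0, 0, 0], [-0.033, -0.044, 0, 0, 0, 0], [-0.033, -0.044, 0, 0, 0, 0], [0, 0, 0, 0, 0, 0]]}}

```text
clock: 15.18
position: [463.1, -125.5, 160.9]
ee_rot: [0.08, 3.14, -0.0]
wrist_force: [0.1, 1.1, -2.8]
width: 25.9
gripper_force: 30.0
```

```bash
python3 -c "
from h import *
print(read_state()['position'],read_state()['ee_rot'])
objs('top')"
```

```text
[ 463.09610369 -125.5134307   160.91312353] [ 8.03402391e-02  3.14045627e+00 -2.06739346e-04]
[166. 178.] 614 u 500..592 v 126..216 z 47 bgr [141. 141. 142.]
[308. 198.] 136 u 488..536 v -260..-233 z 46 bgr [168.  92. 148.]
tcp [ 464.  -124.3  161. ] uv [ 469.5 -101.6] [7.70e-02 3.14e+00 1.00e-03]
```

{"op": "jog_arm", "data": {"plan": [[0.003, -0.004, -0.02, 0, 0, 0], [0, 0, -0.035, 0, 0, 0], [0, 0, -0.03, 0, 0, 0], [0, 0, -0.02, 0, 0, 0], [0, 0, 0, 0, 0, 0]]}}

```text
clock: 15.85
position: [466.8, -125.7, 54.3]
ee_rot: [-0.07, -3.137, -0.003]
wrist_force: [-0.3, 0.6, -1.6]
width: 25.9
gripper_force: 30.0
```

```bash
python3 -c "
from h import *
objs()"
```

```text
[284. 221.] 1696 u 418..524 v -186..-9 z 97 bgr [50. 64. 78.]
[201. 311.] 1690 u 502..595 v 131..220 z 45 bgr [159. 162. 168.]
tcp [ 467.8 -126.4   55.6] uv [ 473.4 -103.4] [-7.00e-02 -3.14e+00 -1.00e-03]
```

{"op": "jog_arm", "data": {"plan": [[0.0018, 0.0177, 0, 0, 0, 0], [0.0018, 0.0177, 0, 0, 0, 0], [0.0018, 0.0177, 0, 0, 0, 0], [0.0018, 0.0177, 0, 0, 0, 0], [0.0018, 0.0177, 0, 0, 0, 0]]}}

```text
clock: 16.52
position: [476.7, -37.4, 56.1]
ee_rot: [0.071, 3.141, -0.0]
wrist_force: [0.6, -0.7, -1.9]
width: 26.1
gripper_force: 30.0
```

```bash
python3 -c "
from h import *
objs()"
```

```text
[293. 204.] 324 u 441..481 v -191..-133 z 38 bgr [202. 204. 205.]
[270. 250.] 1773 u 424..530 v -25..77 z 98 bgr [45. 59. 72.]
[201. 311.] 1696 u 502..595 v 131..220 z 45 bgr [160. 163. 169.]
tcp [476.5 -35.9  55.9] uv [477.7 -12.6] [-7.000e-02 -3.141e+00 -2.000e-03]
```

{"op": "jog_arm", "data": {"plan": [[0.0018, 0.0177, 0, 0, 0, 0], [0.0018, 0.0177, 0, 0, 0, 0], [0.0018, 0.0177, 0, 0, 0, 0], [0.0018, 0.0177, 0, 0, 0, 0], [0.0018, 0.0177, 0, 0, 0, 0]]}}

```text
clock: 17.2
position: [485.3, 50.3, 55.8]
ee_rot: [-0.072, -3.14, 0.001]
wrist_force: [-0.2, -0.9, -1.9]
width: 25.5
gripper_force: 30.0
```

{"op": "jog_arm", "data": {"plan": [[0.001, 0.0177, 0, 0, 0, 0], [0.001, 0.018, 0, 0, 0, 0], [0, 0.0, 0, 0, 0, 0], [0, -0.04, 0.01, 0, 0, 0], [0, -0.03, 0.05, 0, 0, 0]]}}

```text
clock: 17.82
position: [484.7, 14.6, 113.6]
ee_rot: [-0.072, -3.133, -0.002]
wrist_force: [1.9, -0.3, -1.7]
width: 26.1
gripper_force: 30.0
```

{"op": "jog_arm", "data": {"plan": [[0, -0.05, 0.03, 0, 0, 0], [0, -0.06, 0, 0, 0, 0], [0, -0.06, 0, 0, 0, 0], [0, 0, 0, 0, 0, 0]]}}

```text
clock: 18.32
position: [487.3, -158.6, 146.3]
ee_rot: [0.082, 3.14, -0.002]
wrist_force: [0.4, 0.4, -2.2]
width: 25.8
gripper_force: 30.0
```

```bash
python3 -c "
from h import *
im=objs()
t=objs('top')
cv2.imwrite('pics/c3.png',np.hstack([cv2.resize(im[180:384,80:350],(400,302)),cv2.resize(t[120:240,60:220],(400,302))]))"
```

```text
[282. 189.] 1385 u 440..548 v -181..-114 z 149 bgr [61. 67. 71.]
[213. 312.] 2282 u 431..595 v 134..221 z 44 bgr [131. 133. 137.]
tcp [ 487.2 -156.4  145.9] uv [ 494.2 -132.5] [-7.80e-02 -3.14e+00 -1.00e-03]
[168. 185.] 864 u 431..592 v 129..216 z 47 bgr [121. 120. 121.]
[310. 198.] 60 u 487..537 v -260..-251 z 46 bgr [171.  93. 149.]
[271. 217.] 88 u 438..464 v -167..-116 z 138 bgr [71. 72. 68.]
tcp [ 487.1 -155.   145.6] uv [ 494.1 -131.1] [-7.50e-02 -3.14e+00 -1.00e-03]
```

View pics/c3.png

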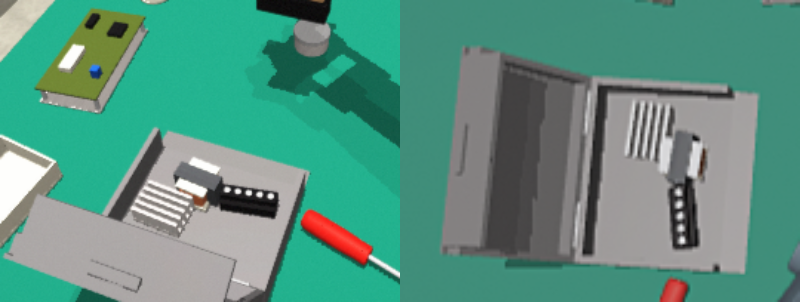

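All three components are inside: in the right-hand view they lie around (650,130), (685,155) and (683,215), with every v ≥ 129 against the limit of 110. Now the sweeper goes back on its pad.

{"op": "jog_arm", "data": {"plan": [[-0.0065, -0.05, 0.0, 0, 0, -0.043], [-0.0065, -0.05, 0, 0, 0, 0], [-0.0065, -0.05, 0, 0, 0, 0], [-0.0065, -0.05, 0, 0, 0, 0], [-0.0065, -0.05, 0, 0, 0, 0]]}}

```text
clock: 19.05
position: [455.5, -404.4, 145.6]
ee_rot: [-0.136, -3.138, -0.001]
wrist_force: [0.4, 0.2, -1.4]
width: 25.8
gripper_force: 30.0
```

{"op": "jog_arm", "data": {"plan": [[0, 0, -0.05, 0, 0, 0], [0, 0, -0.02, 0, 0, 0], [0, 0, 0, 0, 0, 0]]}}

```text
clock: 19.42
position: [454.6, -402.0, 73.9]
ee_rot: [-0.136, -3.136, -0.006]
wrist_force: [0.6, -1.0, -0.7]
width: 25.7
gripper_force: 30.0
```

Run:
```python
from h import *
m,im,d=cam('side'); P=cloud(m,d)
s=read_state(); print(s['position'],s['ee_rot'])
z=P[...,2]-.6
k=(d>0)&(P[...,0]>330)&(P[...,0]<580)&(P[...,1]>-520)&(P[...,1]<-300)
a=k&(abs(z-8)<4)&(im.max(-1)<60); print('pad',cv2.minAreaRect(P[a][:,:2].astype(np.float32)))
b=k&(z>20)&(z<75)&(im.max(-1)<70); print('block',P[b].min(0),P[b].max(0), cv2.minAreaRect(P[b][:,:2].astype(np.float32)))
cv2.imwrite('pics/pl.png',cv2.resize(im[80:230,200:400],(800,600)))
```

```text
[ 455.53899311 -403.31338125   75.87587948] [-1.36518920e-01 -3.13797962e+00 -1.29913850e-03]
pad ((453.2767333984375, -403.3591003417969), (102.08833312988281, 176.8549346923828), 85.69148254394531)
block [ 399.10566794 -409.97367297   22.51690822] [ 511.51974076 -375.75752153   62.60851664] ((453.58319091796875, -386.8892822265625), (113.9363784790039, 32.67892074584961), 7.438264846801758)
```

View pics/pl.png

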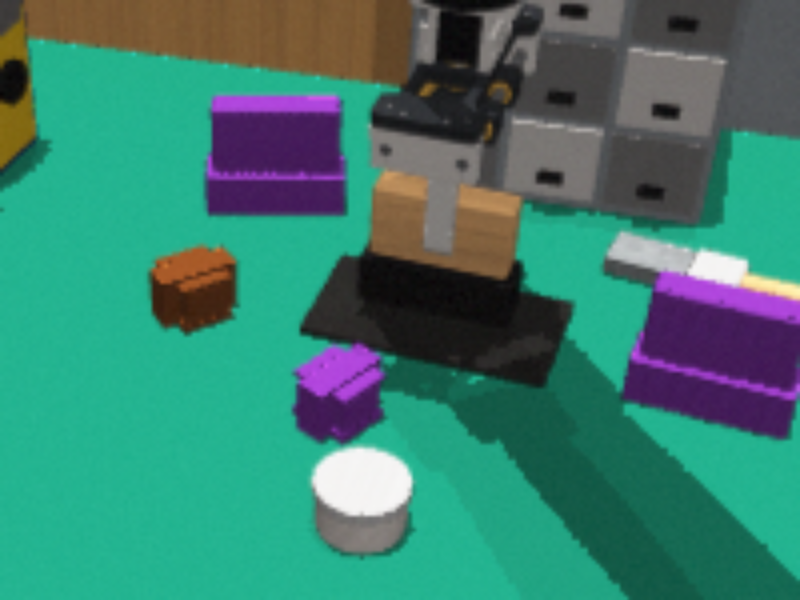

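The sweeper hovers centred over the pad at (440,270). I lower it and release.

{"op": "jog_arm", "data": {"plan": [[-0.001, -0.001, -0.008, 0, 0, 0], [0, 0, -0.005, 0, 0, 0], [0, 0, -0.003, 0, 0, 0], [0, 0, 0, 0, 0, 0]]}}

```text
clock: 19.98
position: [454.0, -405.6, 59.8]
ee_rot: [-0.139, -3.138, -0.0]
wrist_force: [0.2, -0.2, -2.0]
width: 25.8
gripper_force: 30.0
```

Run:
```python
from h import *
s=read_state(); print(s['position'],s['wrist_force'],s['clock'])
```

```text
[ 453.97503046 -405.57968845   59.81197334] [ 0.2222643  -0.20235272 -2.03856145] 19.975
```

{"op": "jog_arm", "data": {"plan": [[0, 0, -0.001, 0, 0, 0], [0, 0, -0.001, 0, 0, 0], [0, 0, 0, 0, 0, 0]]}}

```text
clock: 20.35
position: [454.2, -405.9, 58.3]
ee_rot: [0.139, 3.138, -0.001]
wrist_force: [-0.0, 0.4, -0.5]
width: 26.1
gripper_force: 30.0
```

{"op": "jog_arm", "data": {"plan": [[0, 0, 0, 0, 0, 0], [0, 0, 0, 0, 0, 0], [0, 0, 0, 0, 0, 0], [0, 0, 0, 0, 0, 0]], "gripper": 0.07}}

```text
clock: 20.85
position: [454.1, -405.7, 58.0]
ee_rot: [0.139, 3.138, -0.0]
wrist_force: [0.4, 0.6, 0.3]
width: 62.8
gripper_force: 0.0
```

{"op": "jog_arm", "data": {"plan": [[0, 0, 0.03, 0, 0, 0], [0, 0, 0.055, 0, 0, 0], [0, 0, 0.06, 0, 0, 0], [0, 0, 0.06, 0, 0, 0], [0, 0, 0.015, 0, 0, 0]]}}

```text
clock: 21.48
position: [455.3, -407.3, 283.7]
ee_rot: [0.139, 3.133, -0.011]
wrist_force: [0.5, -0.2, -0.7]
width: 69.8
gripper_force: 0.0
```

Run:
```python
from h import *
m,im,d=cam('side'); P=cloud(m,d); z=P[...,2]-.6
k=(d>0)&(P[...,0]>330)&(P[...,0]<580)&(P[...,1]>-520)&(P[...,1]<-300)
a=k&(abs(z-92)<6); r=cv2.minAreaRect(P[a][:,:2].astype(np.float32)); print('grip top',a.sum(),r,P[a][:,2].max())
a=k&(abs(z-100)<5); print(a.sum(),cv2.minAreaRect(P[a][:,:2].astype(np.float32)))
print(read_state()['position'])
```

```text
grip top 164 ((454.7174987792969, -401.59967041015625), (25.578128814697266, 99.14433288574219), 83.21975708007812) 98.57782668642722
201 ((454.6736145019531, -402.6438293457031), (26.260251998901367, 98.37761688232422), 83.78982543945312)
[ 455.18239048 -407.06978933  283.02441521]
```

{"op": "jog_arm", "data": {"plan": [[0.006, 0.06, 0, 0, 0, 0], [0.006, 0.06, 0, 0, 0, 0], [0.006, 0.06, 0, 0, 0, 0], [0.006, 0.06, 0, 0, 0, 0], [0.006, 0.06, 0, 0, 0, 0]], "gripper": 0.0}}

```text
clock: 22.15
position: [483.0, -103.4, 275.4]
ee_rot: [-0.14, -3.135, -0.002]
wrist_force: [0.9, 1.0, 0.1]
width: 23.3
gripper_force: 0.0
```

{"op": "jog_arm", "data": {"plan": [[0.006, 0.06, 0, 0, 0, 0], [0.006, 0.06, 0, 0, 0, 0], [0.006, 0.06, 0, 0, 0, 0], [0.006, 0.06, 0, 0, 0, 0], [0.006, 0.06, 0, 0, 0, 0]]}}

```text
clock: 22.78
position: [512.9, 196.2, 275.4]
ee_rot: [-0.139, -3.135, 0.001]
wrist_force: [0.7, -0.2, 0.3]
width: 0.7
gripper_force: 0.0
```

{"op": "jog_arm", "data": {"plan": [[0.006, 0.06, 0, 0, 0, 0], [0.006, 0.06, 0, 0, 0, 0], [0.006, 0.06, 0, 0, 0, 0], [0, 0, 0, 0, 0, 0]]}}

```text
clock: 23.28
position: [530.4, 377.1, 274.0]
ee_rot: [-0.132, -3.134, 0.004]
wrist_force: [-0.5, -0.6, 0.3]
width: 0.2
gripper_force: 0.0
```

{"op": "jog_arm", "data": {"plan": [[0, 0.005, -0.05, 0, 0, 0], [0, 0, -0.05, 0, 0, 0], [0, 0, -0.034, 0, 0, 0], [0, 0, 0, 0, 0, 0]]}}

```text
clock: 23.78
position: [529.2, 376.9, 138.9]
ee_rot: [-0.141, -3.13, 0.007]
wrist_force: [0.4, 0.5, 1.0]
width: -0.0
gripper_force: 0.0
```

{"op": "jog_arm", "data": {"plan": [[-0.001, -0.015, 0, 0, 0, 0], [-0.001, -0.015, 0, 0, 0, 0], [0, -0.01, 0.0, 0, 0, 0], [0, -0.01, 0.002, 0, 0, 0]]}}

```text
clock: 24.28
position: [530.8, 329.1, 147.6]
ee_rot: [0.14, 3.136, 0.003]
wrist_force: [-0.1, 3.3, 2.8]
width: 0.1
gripper_force: 1.6
```

{"op": "jog_arm", "data": {"plan": [[-0.0007, -0.014, 0.006, 0, 0, 0], [-0.0007, -0.014, 0.006, 0, 0, 0], [-0.0007, -0.014, 0.004, 0, 0, 0], [-0.0007, -0.014, 0.002, 0, 0, 0]]}}

```text
clock: 24.78
position: [527.1, 272.2, 164.1]
ee_rot: [-0.14, -3.138, 0.0]
wrist_force: [1.3, 0.9, 1.1]
width: 0.4
gripper_force: 0.9
```

{"op": "jog_arm", "data": {"plan": [[-0.0007, -0.014, 0.0, 0, 0, 0], [-0.0007, -0.014, 0.0, 0, 0, 0], [-0.0007, -0.014, 0.0, 0, 0, 0], [0, 0, 0, 0, 0, 0]]}}

```text
clock: 25.28
position: [524.8, 230.0, 163.4]
ee_rot: [-0.141, -3.137, 0.002]
wrist_force: [0.6, -0.3, -1.6]
width: 0.4
gripper_force: 0.0
```

```bash
cat >> h.py <<'E'
def lid():
    for n,dz in(('side',.6),('top',1.5)):
        m,im,d=cam(n); P=cloud(m,d); U,V=uv(P[...,0],P[...,1]); Z=P[...,2]-dz
        k=(d>0)&(((U>412)&(U<470))|((U>555)&(U<612)))&(V>60)&(V<400)&(Z>50)&(Z<230)&(np.ptp(im.astype(int),axis=-1)<25)
        v,z=V[k],Z[k]; print(n,k.sum())
        for a in range(60,400,15):
            s=(v>=a)&(v<a+15)
            if s.sum()>10: print('  v',a+7,'z',np.percentile(z[s],[2,50,98]).round())
    return im
E
python3 - <<'E'
from h import *
lid(); m,im,d=cam('side'); cv2.imwrite('pics/l1.png',im)
print(read_state()['position'],read_state()['wrist_force'])
E
```

```text
side 5045
  v 172 z [182. 184. 185.]
  v 187 z [184. 187. 190.]
  v 202 z [189. 193. 196.]
  v 217 z [194. 198. 201.]
  v 232 z [179. 193. 203.]
  v 247 z [137. 161. 180.]
  v 262 z [ 94. 114. 137.]
  v 277 z [53. 74. 95.]
  v 292 z [52. 54. 57.]
top 1145
  v 172 z [180. 184. 188.]
  v 187 z [183. 188. 193.]
  v 202 z [188. 193. 198.]
  v 217 z [193. 198. 203.]
  v 232 z [177. 201. 206.]
  v 247 z [132. 148. 169.]
  v 262 z [ 90. 110. 125.]
  v 277 z [60. 71. 84.]
[524.99895335 231.2536886  163.70609894] [ 0.34602949  0.40100095 -0.6599193 ]
```

View pics/l1.png

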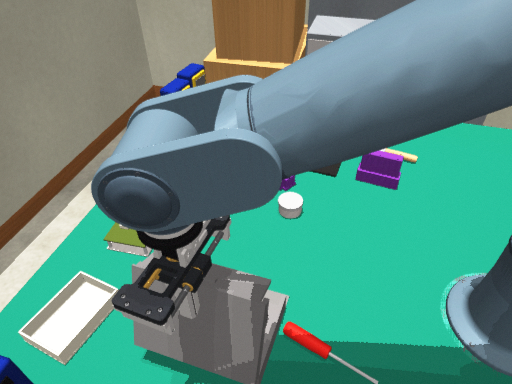

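The lid is now at about 1.22 rad, with the fingers behind it at (165,290). I carry on along the arc.

{"op": "jog_arm", "data": {"plan": [[-0.0007, -0.014, -0.002, 0, 0, 0], [-0.0007, -0.013, -0.005, 0, 0, 0], [-0.0006, -0.013, -0.008, 0, 0, 0], [-0.0006, -0.011, -0.01, 0, 0, 0], [-0.0006, -0.011, -0.011, 0, 0, 0]]}}

```text
clock: 26.05
position: [521.9, 168.3, 127.2]
ee_rot: [-0.14, -3.138, 0.0]
wrist_force: [-0.0, 0.4, 1.3]
width: 0.7
gripper_force: 0.6
```

{"op": "jog_arm", "data": {"plan": [[-0.0005, -0.009, -0.012, 0, 0, 0], [-0.0004, -0.008, -0.012, 0, 0, 0], [-0.0003, -0.006, -0.012, 0, 0, 0], [0, 0, 0, 0, 0, 0]]}}

```text
clock: 26.55
position: [519.6, 146.0, 90.3]
ee_rot: [-0.14, -3.135, 0.0]
wrist_force: [-0.7, -1.0, 0.4]
width: 0.6
gripper_force: 0.0
```

Run:
```python
from h import *
lid(); s=read_state();p=s['position'];print(p,uv(*p[:2]),s['wrist_force'])
```

```text
side 4895
  v 112 z [ 98. 100. 102.]
  v 127 z [ 94.  97. 100.]
  v 142 z [91. 94. 97.]
  v 157 z [88. 91. 94.]
  v 172 z [84. 87. 90.]
  v 187 z [81. 84. 87.]
  v 202 z [78. 81. 84.]
  v 217 z [75. 78. 81.]
  v 232 z [71. 74. 77.]
  v 247 z [68. 71. 74.]
  v 262 z [53. 67. 71.]
top 1230
  v 97 z [51. 63. 77.]
  v 112 z [ 73.  97. 103.]
  v 127 z [ 92.  97. 101.]
  v 142 z [89. 94. 98.]
  v 157 z [85. 90. 95.]
  v 172 z [83. 88. 92.]
  v 187 z [81. 83. 88.]
  v 232 z [69. 73. 78.]
  v 247 z [65. 70. 74.]
  v 262 z [65. 68. 71.]
[520.6562687  146.46846852  91.73606904] [512.88381992 171.70073227] [ 0.19433906 -0.69834776 -0.05121513]
```

{"op": "jog_arm", "data": {"plan": [[0, 0, 0.025, 0, 0, 0], [-0.0025, -0.047, 0, 0, 0, 0], [0, 0, -0.012, 0, 0, 0], [0, 0, -0.012, 0, 0, 0], [0, 0, -0.01, 0, 0, 0]]}}

```text
clock: 27.28
position: [517.8, 100.1, 81.8]
ee_rot: [-0.138, -3.137, -0.0]
wrist_force: [-0.7, -0.2, 0.5]
width: 0.5
gripper_force: 0.3
```

{"op": "jog_arm", "data": {"plan": [[0, 0, -0.006, 0, 0, 0], [0, 0, -0.005, 0, 0, 0], [0, 0, 0, 0, 0, 0]]}}

```text
clock: 27.65
position: [518.0, 99.6, 71.5]
ee_rot: [-0.139, -3.138, -0.0]
wrist_force: [-0.1, -0.2, 0.5]
width: 0.4
gripper_force: 0.0
```

{"op": "jog_arm", "data": {"plan": [[0, 0, -0.002, 0, 0, 0], [0, 0, -0.002, 0, 0, 0], [0, 0, 0, 0, 0, 0]]}}

```text
clock: 28.02
position: [518.3, 99.3, 67.9]
ee_rot: [0.14, 3.138, 0.0]
wrist_force: [-0.5, 1.0, -0.8]
width: 0.6
gripper_force: 0.0
```

{"op": "jog_arm", "data": {"plan": [[0, 0, -0.0015, 0, 0, 0], [0, 0, 0, 0, 0, 0]]}}

```text
clock: 28.28
position: [518.4, 99.4, 67.2]
ee_rot: [-0.139, -3.138, 0.0]
wrist_force: [-1.8, -0.6, 4.8]
width: 0.5
gripper_force: 2.6
```

Run:
```python
from h import *
lid(); s=read_state();p=s['position'];print(p,uv(*p[:2]),s['wrist_force'])
```

```text
side 5021
  v 97 z [65. 66. 66.]
  v 112 z [65. 67. 69.]
  v 127 z [64. 67. 69.]
  v 142 z [65. 67. 69.]
  v 157 z [65. 67. 69.]
  v 172 z [65. 67. 69.]
  v 187 z [65. 67. 69.]
  v 202 z [65. 67. 69.]
  v 217 z [64. 67. 69.]
  v 232 z [65. 67. 69.]
  v 247 z [65. 67. 69.]
  v 262 z [51. 66. 69.]
top 496
  v 97 z [51. 65. 71.]
  v 112 z [62. 67. 71.]
  v 127 z [63. 66. 71.]
  v 142 z [64. 67. 72.]
  v 157 z [62. 65. 71.]
  v 172 z [63. 67. 70.]
  v 187 z [64. 67. 71.]
  v 202 z [63. 67. 71.]
  v 217 z [61. 66. 69.]
  v 232 z [62. 67. 71.]
  v 247 z [62. 66. 72.]
[518.4669162   99.31670387  67.21676599] [512.99810076 124.49870933] [-2.39156932 -0.53195887  4.89940141]
```

Contact force is rising at z ≈ 67, so the lid is on its stop. I press a bit more to seat it, then retreat and look.

{"op": "jog_arm", "data": {"plan": [[0, 0, -0.0015, 0, 0, 0], [0, 0, -0.001, 0, 0, 0], [0, 0, 0, 0, 0, 0]]}}

```text
clock: 28.75
position: [518.6, 99.3, 66.9]
ee_rot: [-0.139, -3.137, 0.001]
wrist_force: [-9.3, -1.0, 21.3]
width: 0.6
gripper_force: 10.3
```

{"op": "jog_arm", "data": {"plan": [[0, 0, 0.02, 0, 0, 0], [0, 0, 0.05, 0, 0, 0], [0, 0.02, 0.05, 0, 0, 0], [-0.05, 0.03, 0.01, 0, 0, 0], [0, 0, 0, 0, 0, 0]]}}

```text
clock: 29.38
position: [466.8, 150.8, 195.0]
ee_rot: [0.135, 3.137, 0.001]
wrist_force: [-0.2, 0.4, -0.2]
width: 0.8
gripper_force: 0.0
```

Run:
```python
from h import *
lid(); m,im,d=cam('side'); cv2.imwrite('pics/f.png',im)
print(read_state()['position'],read_state()['clock'])
```

```text
side 5563
  v 112 z [64. 67. 69.]
  v 127 z [64. 67. 69.]
  v 142 z [64. 67. 69.]
  v 157 z [65. 67. 69.]
  v 172 z [ 65.  67. 224.]
  v 187 z [ 65.  67. 223.]
  v 202 z [65. 67. 69.]
  v 217 z [65. 67. 69.]
  v 232 z [65. 67. 69.]
  v 247 z [65. 67. 69.]
  v 262 z [51. 66. 69.]
top 1534
  v 97 z [51. 65. 70.]
  v 112 z [62. 67. 71.]
  v 127 z [62. 67. 72.]
  v 142 z [62. 67. 72.]
  v 157 z [62. 66. 71.]
  v 172 z [62. 67. 72.]
  v 187 z [62. 66. 71.]
  v 202 z [61. 66. 71.]
  v 217 z [61. 66. 70.]
  v 232 z [61. 67. 71.]
  v 247 z [63. 67. 71.]
  v 262 z [63. 66. 70.]
[468.46397795 149.13275006 193.67442043] 29.525
```

View pics/f.png

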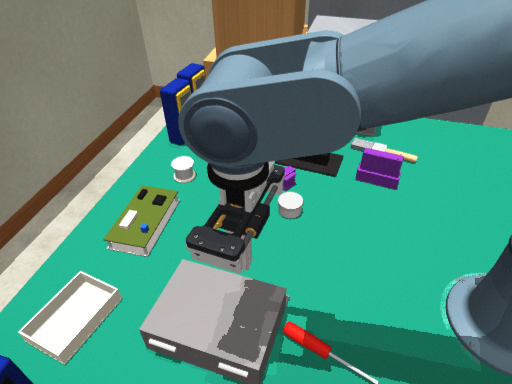

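The case is shut flat (215,315), with a level top at 67 mm. The tin (290,205) and the board (143,220) haven't moved, and the arm is clear.

```bash
python3 -c "
from bench import *
print(finish_job())"
```

```text
the job is handed in; nothing more can be done
None
```

I handed the job in at about 30 s: all three components are inside the case, the sweeper is back upright on the middle of its pad, and the lid is pressed shut, its top level at 67 mm; the tin and the board were left where they are.

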